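# Brass lamp foot into the cooling pen

### The arm

A 7-joint arm with a two-finger parallel gripper is mounted at the origin on the work surface. World frame = base frame: x ahead of the robot, y to its left, z up, the work surface at z = 0. Lengths are in m, angles in rad, forces in N, time in s.
With the tool pointing down it reaches from about 0.425 to 0.825 m from the base axis. Payload 3.6 kg.
Tool frame: the origin (TCP) lies at the very end of the fingers, on their centre line; the grasp point (between the pads) lies arm.tcp_to_grasp behind it (arm.tcp_to_grasp is the distance from the TCP to the grasp point, in m); z points along the fingers, y is the direction in which the jaws open and shut (so a half turn about z gives the same grasp; the last joint's range is limited). The gripper opens to 85 mm and grips with 20 to 120 N. Pads are 22 mm wide; open, the fingers measure 114 mm over their backs; the gripper's body (76 mm by 85 mm) begins 54 mm behind the grasp point. The pads swing forward as they close: fully open they stand 13 mm farther back than shut.
Start: joints at [-1.246, 0.615, -0.013, 1.423, 0.008, 1.103, -0.04], TCP at [0.223, 0.61, 0.231] pointing down, gripper open.
Joint ranges: [-3.12, 3.12], [-0.3, 2.06], [-1.34, 1.32], [0.26, 2.42], [-1.36, 4.5], [0.01, 1.98], [-2.84, 2.84]. Speed limits (rad/s): [2.79, 2.79, 3.14, 3.14, 3.14, 3.14, 3.14].

### API

Orientations are given as a unit quaternion [x, y, z, w].
In Python, from rig import arm gives the robot as it stands. The module is installed in compiled form; this text tells all that it offers.
- The arm moves only by the tool jog_arm, never from a script. Its arguments are lists of equal length, an entry for each row: "dp": the shift along the world's x, y, z in units of 25 mm (1.0 is 25 mm), a list of three; "yaw": the turn about the world's z in units of 5 degrees (1.0 is 5 degrees); "hand": the finger opening in mm, from 0 to 85.4. A call has 1 to 12 rows; each row is the pose to reach, as a shift and turn from the pose commanded when the call began; what a row does not reach only later rows make up. A row lasts 1/8 s, in which the tool goes at most 62.5 mm and 10.7 degrees, less where a joint would pass 70% of its speed; a pose out of reach is approached as far as the arm can. A call with a gripper value outside its range is refused whole. The fingers move at their own pace and stop on an object; "squeeze" is the grip in N (left out, the last holds). Time passes only in rows, so rows that repeat a pose let the fingers close. It gives the time, the measured TCP pose, the force and the opening at its end, in the units of the state.
- arm.read_state(): the state, without advancing time (a new reading comes with each control period).
- arm.read_camera(name): name is "scene" or "top" or "wrist"; returns (picture, depth): 400x640x3 uint8, blue, green, red; 400x640 float32, m along the optical axis (not along the pixel's ray), 0 where there is no reading.
- arm.camera_model(name): a dict with "K" (3x3 intrinsics, pixels), "dist" ([k1, k2, p1, p2, k3] as OpenCV has them; the pictures are not rectified), "extrinsics" (4x4, takes a point from camera to world coordinates); the wrist camera has in their place "T_tool_cam" (4x4, takes a point from camera to tool coordinates, whose origin is the TCP and whose axes are the flange's). Camera axes: x right, y down, z forward; pixel columns grow to the right and rows downward; lengths in m; the calibration is good to about 2 mm. A picture is of the moment at which its call begins: read the wrist's pose just before it. camera_model takes no time and is no camera call.
- arm.finish_job(): hands the job in, once; it reports no verdict.
Trained networks look in the newest picture that a camera, given by its name, has taken for a name from the list of things; names that differ only in an ending like _2 or _b are one class to them, and where a whole thing is asked for, a point or a joint stands for the part that bears it (a point fixed in the world has none). Each returns a list of dicts, best first, with "p" (0 to 1); they miss things now and then, are a little off and sometimes report something else, mostly with a low value. They report only what shows in the picture. A call takes as long as a camera call. They do not tell look-alikes from the thing itself.
- arm.find_in(camera, label): "centre" ([column, row] in pixels, amid what is visible of it).
- arm.silhouettes(camera, label): "mask" (400x640 bool, what is visible of it) and "centre" ([column, row] in pixels, amid what is visible of it).
- arm.tip_of(camera, label): "centre" ([column, row] in pixels: a listed point, or the origin of a listed thing).
The state is a dict: "time_s": time; "joints": joint angles; "dq": joint speeds; "joint_efforts": joint torques, N m; "eef_pos": TCP position; "orientation": TCP orientation; "force": force on the tool from outside, world axes, zero at the start; "wrist_torque": the same for the moment, N m; "gripper_width": finger opening in m.
Only numpy, scipy, OpenCV 4.12 (cv2) and the standard library are available. Lean on these libraries where they do the work, as an engineer would, in place of code of your own. Each camera call takes 0.05 s, during which the arm holds its last target. There are 200 camera calls.

### The job

Take the freshly soldered brass lamp foot to the front of the cooling pen and push it, standing upright with its base on the table, through the red swing gate and far enough in that the gate swings shut behind it. Do not lift it over the fence or the gate, and leave the steel lamp foot standing where it is.

Things in the scene. Friction and masses are not known exactly. Their poses are not given: they have to be found in the camera images.
- brass_foot: Brass (yellow metal) lamp foot, for the pen: round base 56 mm in diameter, 10 mm thick; above a short cone (ending 20 mm up) a plain upright stem 16 mm in diameter, to 88 mm above the table. 0.2 to 0.4 kg. Origin: centre of the underside; z is the upright axis. Starts standing loose on the table, 0.15 to 0.45 m outside the gate.
- steel_foot: Steel (grey) lamp foot of exactly the same shape, a bystander to be left standing. The two may have changed places. Origin: centre of the underside.
- pen_gate (a point): Table point in mid-gateway of the cooling pen, a fixed rectangle of light wood fence 36 mm high, 12 mm thick, open above; its floor is the table. Axes: +x straight into the pen, square to the shut gate; y along the gate; z up. Gateway y -45 to 45 mm; inside, the pen spans y -65 to 65 mm, x to 220 mm. A foot inside clears the gate's swing with its centre beyond x = 120 mm.
- gate (a joint): Red swing gate leaf, 84 mm long, 6 mm thick, 4 to 34 mm above the table, hinged on an upright pin at y = +45 mm of the gateway. 0 rad = shut; grows to 1.5 rad as it is pushed inwards, to lie along the pen's +y side; it does not open outwards. A light spring (under 1 N at its free edge) swings it shut in about a second.
There are look-alikes about, which are no part of the job. Several things have the shape of the brass_foot; the one meant has the colours described above.

How it is judged:
By the outcome, as a careful person would: the job done as asked, in the order asked, and still so for the second after the job is handed in, with the robot touching nothing.
It also fails if it takes over 45 s, if anything falls off the work surface, if the arm or the gripper's body presses on something with over 40 N, if the wrist force passes 120 N, or if a joint passes its speed limit or range.

## Working session

There is one attempt and no reset: what is moved stays moved. The work goes in short steps, Python scripts to look and compute and a tool call to move; the robot and the scene stay as the last step left them, time stands still between calls to the robot, and variables do not carry over. Pictures are saved under pics/ and viewed, about 8 in all and at most 12, crops included, and the job is handed in when it is done.

Besides the shell and the picture viewer there is one more tool, called after "Request:" by a JSON object that holds its "name" and its "arguments", one argument or row to a line. jog_arm: Moves the arm, as the interface text tells. Its arguments: {"type":"object","properties":{"dp":{"type":"array","items":{"type":"array","items":{"type":"number"}}},"yaw":{"type":"array","items":{"type":"number"}},"hand":{"type":"array","items":{"type":"number"}},"squeeze":{"type":"number"}},"required":["dp","yaw","hand"]}

```bash
mkdir -p pics
cat > h.py <<'E'
import numpy as np, cv2
from rig import arm
def ray(cam,px,T=None):
    m=arm.camera_model(cam); K=np.array(m["K"]); d=np.array(m["dist"])
    if T is None: T=np.array(m["extrinsics"])
    u=cv2.undistortPoints(np.array([[px]],float),K,d)[0,0]
    return T[:3,3], T[:3,:3]@np.array([u[0],u[1],1.0])
def at_z(cam,px,z=0,T=None):
    o,r=ray(cam,px,T); return o+r*(z-o[2])/r[2]
def at_d(cam,px,depth,T=None):
    o,r=ray(cam,px,T); return o+r*depth[int(round(px[1])),int(round(px[0]))]
E
python3 - <<'E'
from h import *
np.set_printoptions(precision=3,suppress=True)
for c in ("scene","top"):
    p,d=arm.read_camera(c); cv2.imwrite(f"pics/{c}0.png",p); np.save(f"{c}_d.npy",d)
    print(c,np.array(arm.camera_model(c)["extrinsics"]))
    for l in ("brass_foot","steel_foot","pen_gate","gate"):
        for f in ("find_in","tip_of"):
            try:
                for r in getattr(arm,f)(c,l): print(c,l,f,np.round(r["centre"],1),round(r["p"],2),at_z(c,r["centre"],0))
            except Exception as e: print(c,l,f,e)
print(arm.read_state(),arm.tcp_to_grasp)
E
```

```text
scene [[ 0.845  0.322 -0.427  0.782]
 [ 0.535 -0.515  0.669 -0.589]
 [-0.005 -0.794 -0.608  0.474]
 [ 0.     0.     0.     1.   ]]
scene brass_foot find_in [226.4 271.9] 0.98 [ 0.432 -0.323 -0.   ]
scene brass_foot find_in [269.6 243.4] 0.9 [ 0.452 -0.229 -0.   ]
scene brass_foot find_in [267.2 197.8] 0.69 [ 0.361 -0.122  0.   ]
scene brass_foot tip_of [268.1 206.7] 0.82 [ 0.382 -0.145  0.   ]
scene brass_foot tip_of [269.6 242.9] 0.7 [ 0.451 -0.228  0.   ]
scene brass_foot tip_of [229.2 276.9] 0.62 [ 0.443 -0.328  0.   ]
scene steel_foot find_in [332.2 285.1] 0.61 [ 0.599 -0.251  0.   ]
scene steel_foot tip_of [332.4 290.7] 0.57 [ 0.605 -0.261  0.   ]
scene pen_gate find_in [405.3 168.5] 0.85 [0.571 0.146 0.   ]
scene pen_gate tip_of [400.3 199.4] 0.56 [0.607 0.025 0.   ]
scene gate find_in [397.8 191.3] 0.64 [0.591 0.05  0.   ]
scene gate tip_of it knows: brass_foot, pen_gate, steel_foot
top [[ 0.155 -0.961  0.228  0.364]
 [-0.988 -0.151  0.035 -0.132]
 [ 0.001 -0.23  -0.973  0.688]
 [ 0.     0.     0.     1.   ]]
top brass_foot find_in [439.6 256.4] 0.95 [ 0.447 -0.338  0.   ]
top
[... 521 characters left out ...]
 find_in [200.8 148.2] 0.83 [0.584 0.14  0.   ]
top pen_gate tip_of [263.1 144.7] 0.7 [0.61  0.021 0.   ]
top gate find_in [261.2 144. ] 0.76 [0.611 0.025 0.   ]
top gate tip_of it knows: brass_foot, pen_gate, steel_foot
{'time_s': 0.8, 'joints': array([-1.247,  0.615, -0.013,  1.423,  0.008,  1.103, -0.04 ]), 'dq': array([ 0.   , -0.002,  0.001,  0.003,  0.001, -0.001,  0.   ]), 'joint_efforts': array([ -0.001, -46.905,   0.258, -17.133,   0.01 ,   0.002,  -0.   ]), 'eef_pos': array([0.223, 0.61 , 0.231]), 'orientation': array([ 0.174,  0.985,  0.   , -0.   ]), 'force': array([-0.352,  0.33 ,  0.342]), 'wrist_torque': array([0.013, 0.055, 0.069]), 'gripper_width': 0.0854836445818699} 0.0187
```

View pics/top0.png

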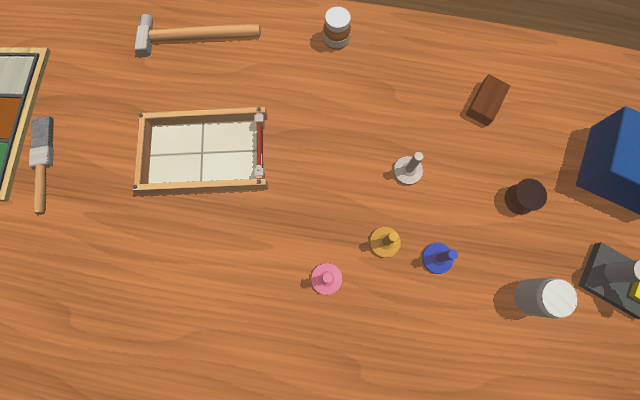

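View pics/scene0.png

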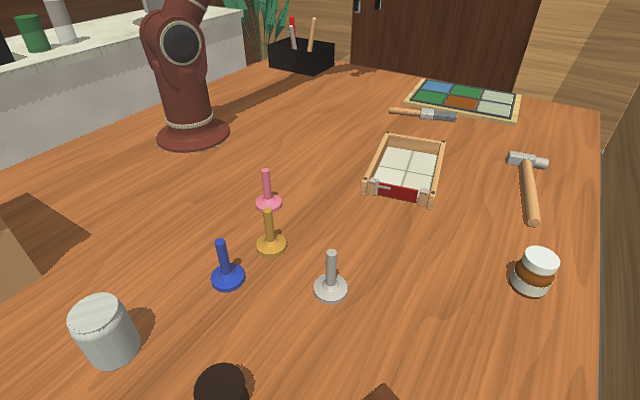

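Candidates for the brass foot in the top view:
- pink (327,278)
- yellow brass (386,242)
- blue (438,258)
- grey steel (409,170)

By the description, I choose the one at (386,242). The pen gate is red and sits at about (261,146), with the pen extending to the left, roughly world +y. Next I'll check a close crop and measure the pen axes.

Run:
```python
from h import *
np.set_printoptions(precision=4,suppress=True)
p,d=arm.read_camera("top")
a=cv2.resize(p[95:205,125:280],None,fx=5,fy=5,interpolation=cv2.INTER_CUBIC)
b=cv2.resize(p[200:300,300:460],None,fx=3,fy=3,interpolation=cv2.INTER_CUBIC)
c=np.zeros((600,775,3),np.uint8); c[:550]=a; c=cv2.resize(a,(600,426)); 
b=cv2.resize(b,(267,167)); o=np.zeros((426+167,600,3),np.uint8); o[:426]=c;o[426:,:267]=b
cv2.imwrite("pics/crop.png",o)
# heights: world cloud
m=arm.camera_model("top");K=np.array(m["K"]);D=np.array(m["dist"]);T=np.array(m["extrinsics"])
v,u=np.mgrid[0:400,0:640]
n=cv2.undistortPoints(np.stack([u,v],-1).reshape(-1,1,2).astype(float),K,D)[:,0]
P=(np.c_[n,np.ones(len(n))]*d.reshape(-1,1))@T[:3,:3].T+T[:3,3]; P=P.reshape(400,640,3)
np.save("P.npy",P)
print("table z",np.median(P[200:240,150:300,2]))
def sel(box,z0,z1):
    r0,r1,c0,c1=box; q=P[r0:r1,c0:c1].reshape(-1,3); dd=d[r0:r1,c0:c1].ravel()
    return q[(q[:,2]>z0)&(q[:,2]<z1)&(dd>0)]
f=sel((95,205,125,280),.031,.06); print("fence",len(f),f.min(0),f.max(0),cv2.minAreaRect(f[:,:2].astype(np.float32)), cv2.boxPoints(cv2.minAreaRect(f[:,:2].astype(np.float32))))
hsv=cv2.cvtColor(p,cv2.COLOR_BGR2HSV)
red=((hsv[...,0]<6)|(hsv[...,0]>174))&(hsv[...,1]>150); red[:95]=0;red[205:]=0;red[:,:240]=0;red[:,280:]=0
g=P[red&(d>0)]; g=g[g[:,2]>.025]; print("gate",len(g),g.mean(0),cv2.fitLine(g[:,:2].astype(np.float32),2,0,.01,.01).ravel(),g.min(0),g.max(0))
for n_,b_ in dict(brass=(220,262,366,410),pink=(255,300,305,350),steel=(145,190,390,430),blue=(235,280,418,462)).items():
    q=sel(b_,.005,.014); s=sel(b_,.03,.1)
    if len(q): print(n_,cv2.minEnclosingCircle(q[:,:2].astype(np.float32)),s.mean(0) if len(s) else None, s.max(0) if len(s) else None)
```

```text
table z -0.0003277498959719516
fence 2461 [ 0.4756 -0.0044  0.031 ] [0.6737 0.2661 0.0409] ((0.574844479560852, 0.13071519136428833), (0.1558583676815033, 0.24603678286075592), 11.400158882141113) [[ 0.4741  0.2359]
 [ 0.5228 -0.0053]
 [ 0.6756  0.0255]
 [ 0.6269  0.2667]]
gate 121 [0.5982 0.0212 0.0335] [0.9802 0.1978 0.5982 0.0212] [0.5591 0.0117 0.0298] [0.6374 0.0311 0.036 ]
brass ((0.45774081349372864, -0.23487810790538788), 0.02829173393547535) [ 0.4559 -0.2327  0.0745] [ 0.4648 -0.2267  0.089 ]
pink ((0.37685927748680115, -0.1397874802350998), 0.027992958202958107) [ 0.3766 -0.1397  0.0863] [ 0.3844 -0.132   0.0898]
steel ((0.6000863313674927, -0.2610015273094177), 0.028252534568309784) [ 0.5968 -0.2594  0.0703] [ 0.607  -0.2527  0.0907]
blue ((0.44464755058288574, -0.33228859305381775), 0.02846272848546505) [ 0.443  -0.3295  0.0709] [ 0.4518 -0.3248  0.09  ]
```

View pics/crop.png

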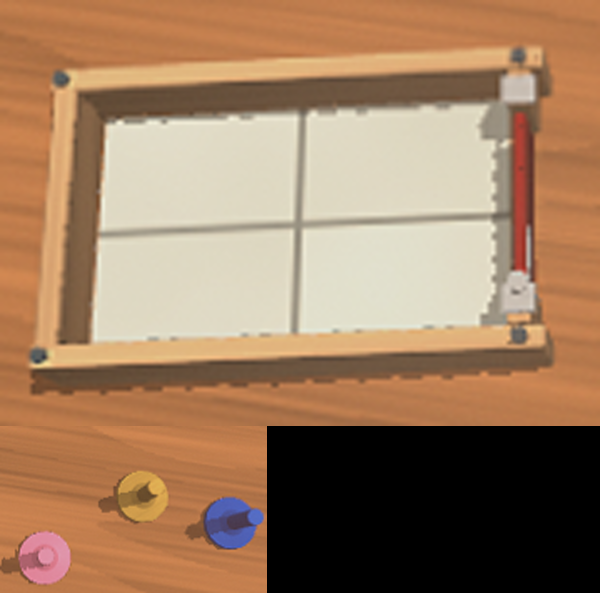

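The crop confirms that the yellow foot is the brass one, standing between pink and blue. The hinge is on the lower side (world -x), and the pen axis is about (-0.198, 0.980) from the gate at (0.598, 0.022). I'll carry the arm over high first.

Request:
{"name": "jog_arm", "arguments": {
  "dp": [
    [2,-1.3,0],
    [4,-2.8,0],
    [6,-4.3,0],
    [7.5,-6,0],
    [9,-8,0],
    [10.5,-10,0],
    [11.8,-12,0],
    [12.8,-14.2,0],
    [13.3,-16.6,0],
    [13.5,-19,0],
    [13.5,-21.4,0],
    [13.5,-23.8,0]
  ],
  "yaw": [0,0,0,0,0,0,0,0,0,0,0,0],
  "hand": [50,50,50,50,50,50,50,50,50,50,50,50],
  "squeeze": 40
}}

```text
time_s: 2.35
eef_pos: [0.5609, 0.0135, 0.2316]
orientation: [0.174, 0.985, 0.0, 0.0]
force: [1.3, -0.1, 0.1]
gripper_width: 0.05
```

Request:
{"name": "jog_arm", "arguments": {
  "dp": [
    [-0.8,-2.2,0],
    [-1.8,-4.4,0],
    [-2.7,-6.6,0],
    [-3.5,-8.6,0],
    [-4.1,-9.95,-0.5],
    [-4.1,-9.95,-1.5],
    [-4.1,-9.95,-2.5],
    [-4.1,-9.95,-3],
    [-4.1,-9.95,-3],
    [-4.1,-9.95,-3]
  ],
  "yaw": [0,0,0,0,0,0,0,0,0,0],
  "hand": [50,50,50,50,50,50,50,50,50,50]
}}

```text
time_s: 3.6
eef_pos: [0.4591, -0.2336, 0.1572]
orientation: [0.174, 0.985, -0.0, 0.001]
force: [-0.3, -0.2, -0.7]
gripper_width: 0.0498
```

Run:
```python
from h import *
from scipy.spatial.transform import Rotation as R
np.set_printoptions(precision=4,suppress=True)
s=arm.read_state(); T=np.eye(4); T[:3,:3]=R.from_quat(s["orientation"]).as_matrix(); T[:3,3]=s["eef_pos"]
p,d=arm.read_camera("wrist"); T=T@np.array(arm.camera_model("wrist")["T_tool_cam"])
cv2.imwrite("pics/w1.png",p); print(s["eef_pos"],s["joints"])
for r in arm.tip_of("wrist","brass_foot"): print(r["centre"],r["p"],at_z("wrist",r["centre"],0,T))
```

```text
[ 0.4591 -0.2336  0.1572] [ 0.3916  0.5001  0.0535  1.9052 -0.0381  0.7354  1.687 ]
[224.5, 203.4] 0.97 [ 0.4447 -0.3327  0.    ]
[322.9, 183.5] 0.8 [ 0.4594 -0.2329  0.    ]
[391.8, 60.8] 0.6 [ 0.3764 -0.1384  0.    ]
```

View pics/w1.png

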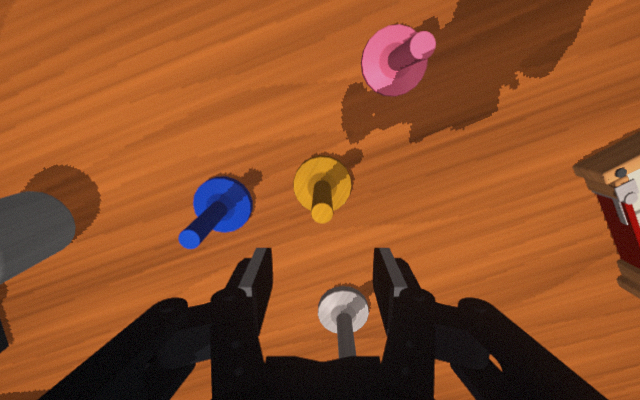

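The wrist view shows the yellow foot at (323,184), between the jaws and aligned with the TCP to about 1 mm. I'll descend and grip the upper stem, above fence height.

Request:
{"name": "jog_arm", "arguments": {
  "dp": [
    [0,0,-1.2],
    [0,0,-2.4],
    [0,0,-3.4],
    [0,0,-4.2],
    [0,0,-4.2],
    [0,0,-4.2],
    [0,0,-4.2],
    [0,0,-4.2],
    [0,0,-4.2],
    [0,0,-4.2],
    [0,0,-4.2]
  ],
  "yaw": [0,0,0,0,0,0,0,0,0,0,0],
  "hand": [50,50,50,50,50,10,10,10,10,10,10],
  "squeeze": 40
}}

```text
time_s: 5.08
eef_pos: [0.4591, -0.234, 0.0524]
orientation: [0.175, 0.985, -0.0, 0.001]
force: [-1.0, -0.7, 6.5]
gripper_width: 0.0141
```

Request:
{"name": "jog_arm", "arguments": {
  "dp": [
    [0.3,0.3,0],
    [0.8,0.8,0],
    [1.5,1.4,0],
    [2.2,2.1,0],
    [2.9,2.8,0],
    [3.6,3.5,0],
    [4.3,4.2,0],
    [5,4.9,0],
    [5.7,5.5,0],
    [6.2,6.05,0],
    [6.5,6.35,0],
    [6.5,6.35,0]
  ],
  "yaw": [0,0,0,0,0,0,0,0,0,0,0,0],
  "hand": [10,10,10,10,10,10,10,10,10,10,10,10]
}}

```text
time_s: 6.58
eef_pos: [0.6202, -0.0761, 0.0524]
orientation: [0.175, 0.985, -0.001, -0.0]
force: [-3.4, -1.7, 6.9]
gripper_width: 0.0141
```

Run:
```python
from h import *
np.set_printoptions(precision=4,suppress=True)
p,d=arm.read_camera("scene"); cv2.imwrite("pics/s1.png",cv2.resize(p[120:320,200:480],None,fx=2.5,fy=2.5))
for l in ("brass_foot","pen_gate","steel_foot"):
    for r in arm.tip_of("scene",l): print(l,r["centre"],r["p"],at_z("scene",r["centre"],0))
print(arm.read_state()["eef_pos"])
```

```text
brass_foot [386.8, 228.5] 0.69 [ 0.6191 -0.076   0.    ]
brass_foot [227.7, 277.1] 0.6 [ 0.4415 -0.33    0.    ]
brass_foot [268.3, 206.3] 0.57 [ 0.3814 -0.1436  0.    ]
pen_gate [396.9, 199.9] 0.69 [0.601  0.0195 0.    ]
steel_foot [332.7, 288.9] 0.91 [ 0.6031 -0.2573  0.    ]
[ 0.6202 -0.0761  0.0524]
```

View pics/s1.png

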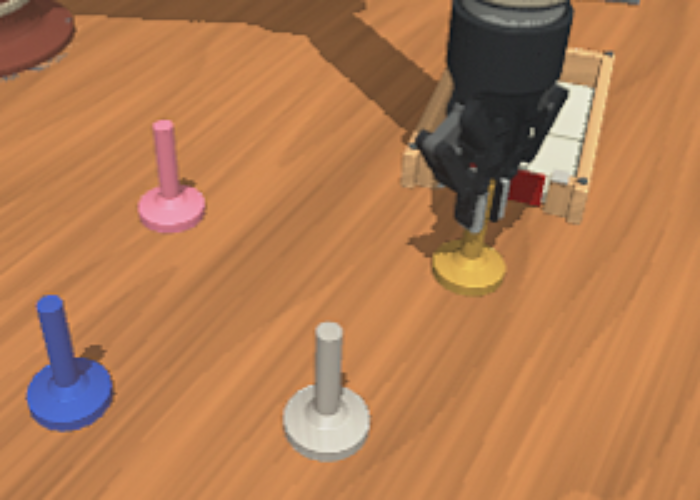

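The picture shows brass upright at (470,265) in the crop, in front of the red gate, and the others undisturbed. Next I'll push through along the pen axis.

Request:
{"name": "jog_arm", "arguments": {
  "dp": [
    [-0.05,0.25,0],
    [-0.13,0.65,0],
    [-0.22,1.1,0],
    [-0.31,1.55,0],
    [-0.4,2,0],
    [-0.49,2.45,0],
    [-0.58,2.9,0],
    [-0.67,3.35,0],
    [-0.76,3.8,0],
    [-0.85,4.25,0],
    [-0.94,4.7,0],
    [-1,5,0]
  ],
  "yaw": [0,0,0,0,0,0,0,0,0,0,0,0],
  "hand": [10,10,10,10,10,10,10,10,10,10,10,10]
}}

```text
time_s: 8.28
eef_pos: [0.5973, 0.0495, 0.0522]
orientation: [0.174, 0.985, -0.001, 0.002]
force: [0.4, -6.0, 5.3]
gripper_width: 0.0142
```

Run:
```python
from h import *
p,d=arm.read_camera("top"); cv2.imwrite("pics/t2.png",cv2.resize(p[80:220,110:330],None,fx=3,fy=3))
```

```text
(no output)
```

View pics/t2.png

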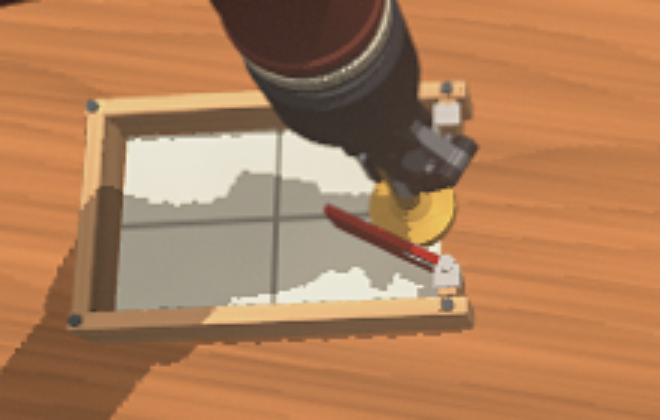

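The brass foot is in mid-gateway at (412,210) with the gate swung inwards. I'll continue in.

Request:
{"name": "jog_arm", "arguments": {
  "dp": [
    [-0.05,0.25,0],
    [-0.13,0.65,0],
    [-0.22,1.1,0],
    [-0.31,1.55,0],
    [-0.41,2.05,0],
    [-0.51,2.55,0],
    [-0.61,3.05,0],
    [-0.71,3.55,0],
    [-0.81,4.05,0],
    [-0.91,4.55,0],
    [-1,5,0],
    [-1.05,5.3,0]
  ],
  "yaw": [0,0,0,0,0,0,0,0,0,0,0,0],
  "hand": [10,10,10,10,10,10,10,10,10,10,10,10]
}}

```text
time_s: 9.82
eef_pos: [0.5699, 0.1819, 0.0523]
orientation: [0.175, 0.985, -0.001, 0.001]
force: [0.2, -6.2, 7.6]
gripper_width: 0.0147
```

Request:
{"name": "jog_arm", "arguments": {
  "dp": [
    [0,0,0],
    [0,0,0],
    [0,0,0],
    [0,0,0]
  ],
  "yaw": [0,0,0,0],
  "hand": [10,10,10,10]
}}

```text
time_s: 10.32
eef_pos: [0.5697, 0.1831, 0.0522]
orientation: [0.174, 0.985, 0.0, 0.001]
force: [0.9, -4.6, 7.6]
gripper_width: 0.0145
```

Run:
```python
from h import *
a,d=arm.read_camera("top"); b,_=arm.read_camera("scene")
cv2.imwrite("pics/t3.png",np.vstack([cv2.resize(a[80:220,110:330],(440,280)),cv2.resize(b[100:240,320:540],(440,280))]))
e=arm.read_state()["eef_pos"]-np.array([.598,.0225,0]); print("pen xy",e@[-.198,.98,0],e@[-.98,-.198,0])
```

```text
pen xy 0.16302731215245758 -0.004119829098078328
```

View pics/t3.png

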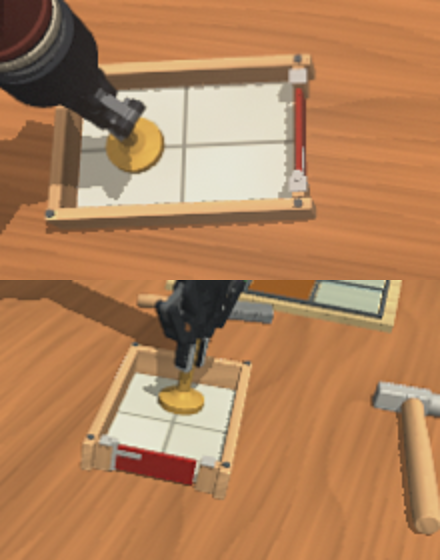

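The foot is upright inside the pen (top panel (135,145)), and the gate is shut behind it. I'll release, wait and then go straight up.

Request:
{"name": "jog_arm", "arguments": {
  "dp": [
    [0,0,0],
    [0,0,0],
    [0,0,0],
    [0,0,0],
    [0,0,0.3],
    [0,0,1],
    [0,0,2],
    [0,0,3.5],
    [0,0,5],
    [0,0,6.5],
    [0,0,7],
    [0,0,7]
  ],
  "yaw": [0,0,0,0,0,0,0,0,0,0,0,0],
  "hand": [30,50,50,50,50,50,50,50,50,50,50,50]
}}

```text
time_s: 11.92
eef_pos: [0.5698, 0.1829, 0.2274]
orientation: [0.175, 0.985, 0.001, 0.001]
force: [-0.2, -0.2, 0.1]
gripper_width: 0.0501
```

Run:
```python
from h import *
np.set_printoptions(precision=4,suppress=True)
a,d=arm.read_camera("top"); b,_=arm.read_camera("scene")
cv2.imwrite("pics/t4.png",np.vstack([cv2.resize(a[80:300,110:470],(540,330)),cv2.resize(b[100:320,180:540],(432,264),)[:, :].copy() if 0 else cv2.resize(b[100:265,220:490],(540,260))]))
for c in("top","scene"):
  for l in ("brass_foot","steel_foot"):
    for r in arm.tip_of(c,l):
        w=at_z(c,r["centre"],0); e=w-np.array([.598,.0225,0]); print(c,l,r["p"],w,"pen",e@[-.198,.98,0],e@[-.98,-.198,0])
```

```text
top brass_foot 0.97 [ 0.4479 -0.3274  0.    ] pen -0.313216502643317 0.21641087433015865
top brass_foot 0.95 [ 0.3802 -0.1455  0.    ] pen -0.12153745099643931 0.2467574630571293
top brass_foot 0.73 [0.5683 0.1847 0.    ] pen 0.1648708261510807 -0.0030652799835321574
top steel_foot 0.68 [ 0.5965 -0.2686  0.    ] pen -0.2849869821660962 0.05909836398729524
top steel_foot 0.19 [0.6006 0.0232 0.    ] pen 0.00012966317063756885 -0.0026610855372537017
scene brass_foot 0.83 [ 0.3802 -0.1495  0.    ] pen -0.12538402183810993 0.24754039215828932
scene brass_foot 0.7 [ 0.4461 -0.3274  0.    ] pen -0.31280656715173216 0.21815297236131717
scene brass_foot 0.63 [0.5715 0.1701 0.    ] pen 0.1498889258870639 -0.003290072934029374
scene brass_foot 0.18 [ 0.6016 -0.2624  0.    ] pen -0.2799585859405224 0.05284441819586251
scene steel_foot 0.92 [ 0.6042 -0.2568  0.    ] pen -0.2749626998104871 0.04925223931177569
scene steel_foot 0.48 [0.5697 0.1749 0.    ] pen 0.1550002266839549 -0.0024602008039300246
```

View pics/t4.png

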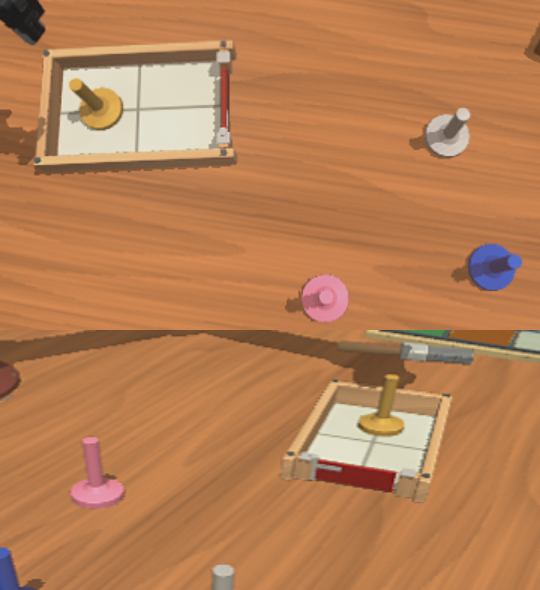

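The last picture shows brass standing in the pen at (100,108), the gate shut at (225,95), steel standing at (447,135), and the arm clear.

```bash
python3 -c "
from rig import arm
print(arm.finish_job())"
```

```text
the job is handed in; nothing more can be done
None
```

The brass lamp foot is standing upright inside the cooling pen with the red gate shut behind it, and I have handed the job in. I gripped the foot by its upper stem and slid it along the table to the front of the pen. From there I pushed it straight through the gate without lifting it, then let go and raised the gripper clear. It took about 12 s of robot time.

- **Brass foot:** the last pictures put its centre 150 to 165 mm inside the gateway (120 mm is needed) and about 3 mm off the centre line. The top and scene cameras disagree by about 15 mm along the pen, but both readings are well past 120 mm.
- **Gate and steel foot:** both pictures show the gate shut. The steel foot is still standing where it started, to within the cameras' few millimetres.
- **Forces:** the wrist forces reported at the end of each move stayed below 10 N.
- **False readings:** the detector sometimes labelled the pink, blue and steel feet as brass. It also reported weak "steel" hits at the gate and at the brass foot. I settled these by colour in the pictures.

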